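# Cap a returned lens

### The arm

A 6-joint arm with a two-finger parallel gripper is mounted at the origin on the work surface. World frame = base frame: x ahead of the robot, y to its left, z up, the work surface at z = 0. Lengths are in m, angles in degrees, forces in N, time in s.
With the tool pointing down it reaches from about 0.375 to 0.9 m from the base axis. Payload 3.1 kg.
Tool frame: the origin (TCP) lies on the centre line of the jaws, within the pads' length; the fingertips stand 25 mm ahead of it and the grasp point (between the pads) lies 6 mm ahead of it; z points along the fingers, y is the line along which they close (so a half turn about z gives the same grasp; the last joint's range is limited). The gripper opens to 87 mm and grips with 3 to 60 N. Pads are 19 mm wide; open, the fingers measure 117 mm over their backs; the gripper's body (75 mm by 190 mm) begins 51 mm behind the grasp point.
Start: joints at [-77.378, 30.224, 82.088, -0, 67.689, -10.227], TCP at [0.243, -0.576, 0.248] pointing down, gripper open.
Joint ranges: [-176.69, 176.69], [-43.24, 126.21], [12.49, 139.97], [-82, 262], [0, 151.66], [-163.58, 163.58]. Speed limits (degrees/s): [159.86, 159.86, 180, 180, 180, 180].

### API

Orientations are given as a 3x3 rotation matrix whose columns are the frame's x, y, z axes.
In Python, from rig import bot, cams, models gives the robot as it stands. The module is installed in compiled form; this text tells all that it offers.
- The arm moves only by the shell command python3 -m handwheel 'ROWS' [OPENING]. ROWS is JSON, a list of rows, each a list of 6 numbers: the shift along the world's x, y, z each as a share of 1 m, from -1 to 1, then the turn, a rotation vector about the world's x, y, z each as a share of 2 rad, from -1 to 1. In form: [[dx, dy, dz, wx, wy, wz], ...]. A call has exactly 8 rows; each row is the pose to reach, as a shift and turn from the pose commanded when the call began; what a row does not reach only later rows make up. A row lasts 1/12 s, in which the tool goes at most 41.7 mm and 7.16 degrees, less where a joint would pass 70% of its speed; a pose out of reach is approached as far as the arm can. A call with a number of a shift or a turn outside -1 to 1 is refused whole. A call with a gripper value outside its range is refused whole. OPENING is the opening, from -1 (shut) to 1 (fully open), so that 0 is half open, set as the call begins (- or left out, the last holds). The fingers move at their own pace and stop on an object; the grip force is fixed at half the most. Time passes only in rows, so rows that repeat a pose let the fingers close, or fill a call up. It gives the time, the measured TCP pose, the force, the opening and the grip force at its end, in the units of the state.
- bot.read_state(): the state, without advancing time (a new reading comes with each control period).
- cams.capture(name): name is "scene" or "top" or "wrist"; returns (picture, depth): 480x640x3 uint8, blue, green, red; 480x640 float32, m along the optical axis (not along the pixel's ray), 0 where there is no reading.
- cams.calibration(name): a dict with "mtx" (3x3 intrinsics, pixels), "dist_coeffs" ([k1, k2, p1, p2, k3] as OpenCV has them; the pictures are not rectified), "R" (3x3) and "t" (3): a world point X has camera coordinates R X + t; the wrist camera has in their place "tool_from_camera" (4x4, takes a point from camera to tool coordinates, whose origin is the TCP and whose axes are the flange's). Camera axes: x right, y down, z forward; pixel columns grow to the right and rows downward; lengths in m; the calibration is good to about 2 mm. A picture is of the moment at which its call begins: read the wrist's pose just before it. calibration takes no time and is no camera call.
- bot.hand_in(): hands the job in; it is judged then, once.
Trained networks look in the newest picture that a camera, given by its name, has taken for a name from the list of things; names that differ only in an ending like _2 or _b are one class to them, and where a whole thing is asked for, a point or a joint stands for the part that bears it (a point fixed in the world has none). Each returns a list of dicts, best first, with "conf" (0 to 1); they miss things now and then, are a little off and sometimes report something else, mostly with a low value. They report only what shows in the picture. A call takes as long as a camera call. They do not tell look-alikes from the thing itself.
- models.spot_in(query, camera): "position" ([column, row] in pixels, amid what is visible of it).
- models.tip_of(query, camera): "position" ([column, row] in pixels: a listed point, or the origin of a listed thing).
The state is a dict: "time_s": time; "joint_positions": joint angles; "qvel": joint speeds; "tau": joint torques, N m; "position": TCP position; "tcp_rot": TCP orientation; "force": force on the tool from outside, world axes, zero at the start; "moment": the same for the moment, N m; "opening": opening from 0.0 (shut) to 1.0 (fully open); "grasp_force": force on a finger pad.
Only numpy, scipy, OpenCV 4.12 (cv2) and the standard library are available. Lean on these libraries where they do the work, as an engineer would, in place of code of your own. Each camera call takes 0.05 s, during which the arm holds its last target. There are 200 camera calls.

### The job

A lens has come back with its hood still slipped over the front. Take that hood off and stand it upright on the counter, clear of the lens, then press the loose lens cap straight into the front of the lens until it clicks fully home, and keep pressing after the click with a firm but moderate push of about 10 N. Finish holding: the job ends with the gripper still pressing the cap down, not let go, on the lens standing upright on the counter; leave the other things where they are.

Things in the scene. Friction and masses are not known exactly. Their poses are not given: they have to be found in the camera images.
- lens: Black lens (about 0.42 kg) standing loose and upright on the counter, glass up; slides if pushed sideways. Origin: centre of its underside, z up its axis. 72 mm tall: barrel 61 mm in diameter up to a flat shoulder 58 mm above the counter, then a narrower front ring, 52 mm outside diameter and 14 mm tall.
- lens_front (a point): Centre of the lens's mouth, on its axis, level with the top of the front ring, 72 mm above the lens's origin. The mouth is 43 mm wide at a lip 1.8 mm thick, 48 mm wide beneath the lip, with the glass at least 9 mm down.
- hood: The lens's hood: plain black straight tube, 61 mm outside, 55 mm inside, 36 mm tall, 45 g, open at both ends. At the start it sits loosely over the front ring, resting on the shoulder (its top 94 mm above the counter); lifts straight off without a catch, 14 mm to clear the ring. Origin: centre of its lower end, z up.
- cap: Round black snap-in lens cap (35 g) lying on the counter right way up, 13.5 mm thick: on top a ribbed flange 56 mm in diameter, 5 mm thick, with two pinch tabs (no need to pinch); under it a bevelled plug 41 mm in diameter, 8.5 mm deep, entering the mouth with 1 mm to spare all round at any yaw. Origin: centre of the plug's underside, z up.
- cap_seat (a point): Centre of the flange's underside, 8.5 mm above the cap's origin; meets lens_front when the cap is home. Two sprung catches, 3 mm proud of the plug, meet the lens's lip with the flange about 6 mm above the ring; the push rises to 5 to 9 N and drops as they slip past (flange 2 to 4 mm above), drawing the cap in; the flange then lands flat on the ring.
- wide_hood: Bystander: a wider, lower black hood, 77 mm across and 24 mm tall, standing on the counter. Origin at the centre of its underside.
- loupe: Bystander: a red plastic loupe with clear foot, 43 mm across and 40 mm tall, standing. Origin at the centre of its underside.
- shoe_adapter: Bystander: a tarnished chrome flash shoe adapter, about 37 x 34 mm and 19 mm tall. Origin at the centre of its underside.
- light_meter: Bystander: a silver light meter lying on its back beyond the lens, 62 x 112 mm (long side along its y) and about 31 mm tall. Origin at the centre of its underside.
Not all that is in view belongs to the job. There is more than one size of the lens; the job needs the smallest.

How it is judged (in metres and radians):
On the way, in this order (a step that is already met when the one before it is completed fails the run):
1. the hood is off the lens, standing on the counter and let go, the cap not yet in the lens (height (world z) of hood below 0.004 m and angle between hood's own z axis and vertical below 0.1 rad and horizontal distance between hood and lens above 0.064 m and contact force between the fingers and hood below 0.1 N and distance between cap_seat and lens_front above 0.03 m), for 0.2 s.
2. the cap has clicked home: flange flat on the front ring (z of cap_seat in the frame of lens below 0.073 m and distance between cap_seat and lens_front below 0.003 m and angle between the z axis of cap and the z axis of lens, either way round below 0.05 rad), for 0.2 s.
At the end, for the whole second after the job is handed in: Through the last second the cap is home (flange within 0.7 mm of the front ring, square within 0.05 rad) and still pressed down with over 5 N; the lens stands upright on the counter at rest; the hood stands upright on the counter (within 0.1 rad), clear of the lens, let go (all of step 2 and contact force between cap and lens above 5 N and contact force between the fingers and cap above 3 N and height (world z) of each of lens, hood below 0.004 m and angle between lens's own z axis and vertical below 0.08 rad and linear speed of each of lens, hood below 0.02 m/s and angle between hood's own z axis and vertical below 0.1 rad and horizontal distance between hood and lens above 0.064 m and contact force between the fingers and hood below 0.1 N); the arm keeps its last pose, push and grip.
It fails at once if the lens is tipped over or lifted (angle between lens's own z axis and vertical above 0.35 rad or height (world z) of lens above 0.03 m).
It fails at once if the cap is pressed into the lens with more than 50 N (contact force between cap and lens above 50 N).
It fails at once if a bystander is pushed more than 30 mm (distance of any of wide_hood, loupe, shoe_adapter, light_meter from where it was at the start of the episode above 0.03 m).
It also fails if it takes over 72 s, if anything falls off the work surface, if the arm or the gripper's body presses on something with over 40 N, if the wrist force passes 120 N, or if a joint passes its speed limit or range.

## Working session

There is one attempt and no reset: what is moved stays moved. The work goes in short steps, Python scripts to look and compute and a shell command to move; the robot and the scene stay as the last step left them, time stands still between calls to the robot, and variables do not carry over. Pictures are saved under pics/ and viewed, at most 10 in all, crops included, and the job is handed in when it is done.

```bash
mkdir -p pics; cat > h.py <<'E'
import numpy as np, cv2
from rig import bot, cams, models
def ray(cam,px):
    c=cams.calibration(cam); K=np.array(c["mtx"]); d=np.array(c["dist_coeffs"])
    u=cv2.undistortPoints(np.array([[px]],float),K,d)[0,0]
    v=np.array([u[0],u[1],1.])
    if "R" in c:
        R=np.array(c["R"]);t=np.array(c["t"]).ravel(); return -R.T@t, R.T@v
    s=bot.read_state(); T=np.array(c["tool_from_camera"]); Q=np.array(s["tcp_rot"]).reshape(3,3)
    return np.array(s["position"])+Q@T[:3,3], Q@T[:3,:3]@v
def at_z(cam,px,z):
    o,v=ray(cam,px); return o+v*(z-o[2])/v[2]
def cloud(cam,depth):
    v,u=np.nonzero(depth>0); c=cams.calibration(cam)
    n=cv2.undistortPoints(np.stack([u,v],1).astype(float)[:,None],np.array(c["mtx"]),np.array(c["dist_coeffs"]))[:,0]
    z=depth[v,u]; P=np.c_[n*z[:,None],z]
    if "R" in c: W=(P-np.array(c["t"]).ravel())@np.array(c["R"])
    else:
        s=bot.read_state(); T=np.array(c["tool_from_camera"]); Q=np.array(s["tcp_rot"]).reshape(3,3)
        W=(P@T[:3,:3].T+T[:3,3])@Q.T+np.array(s["position"])
    return W,u,v
E
python3 - <<'E'
from h import *
for cam in ["top","scene"]:
    p,d=cams.capture(cam); cv2.imwrite(f"pics/{cam}0.png",p); np.save(f"{cam}0.npy",d)
    print(cam,(d>0).mean())
    for q,z in [("lens",.094),("hood",.094),("cap",.0135),("wide_hood",.024),("loupe",.04),("shoe_adapter",.019),("light_meter",.031)]:
        print(q,[(np.round(r["position"]).tolist(),round(r["conf"],2),at_z(cam,r["position"],z).round(3)[:2].tolist()) for r in models.spot_in(q,cam)[:4]])
s=bot.read_state(); print(s["time_s"],s["tcp_rot"],s["force"])
E
```

```text
top 0.9959342447916667
lens [([300.0, 352.0], 0.95, [0.363, 0.04]), ([240.0, 276.0], 0.77, [0.488, 0.137]), ([303.0, 280.0], 0.57, [0.478, 0.033]), ([489.0, 198.0], 0.38, [0.607, -0.276])]
hood [([290.0, 288.0], 0.54, [0.465, 0.054])]
cap [([487.0, 197.0], 0.85, [0.622, -0.3])]
wide_hood [([160.0, 292.0], 0.9, [0.462, 0.293])]
loupe []
shoe_adapter [([156.0, 206.0], 0.79, [0.618, 0.303])]
light_meter [([300.0, 141.0], 0.76, [0.728, 0.037])]
scene 0.9961393229166666
lens [([411.0, 278.0], 0.98, [0.524, 0.168]), ([349.0, 258.0], 0.94, [0.542, 0.069]), ([384.0, 203.0], 0.77, [0.401, 0.055])]
hood [([205.0, 177.0], 0.4, [0.52, -0.248])]
cap [([154.0, 230.0], 0.88, [0.621, -0.298])]
wide_hood [([482.0, 300.0], 0.7, [0.444, 0.27]), ([263.0, 363.0], 0.18, [0.736, 0.041])]
loupe []
shoe_adapter [([461.0, 396.0], 0.57, [0.62, 0.308])]
light_meter [([262.0, 363.0], 0.81, [0.74, 0.042])]
0.8 [[ 9.21533765e-01  3.88298236e-01 -1.74033472e-05]
 [ 3.88298236e-01 -9.21533764e-01  2.19489477e-05]
 [-7.51503439e-06 -2.69843854e-05 -1.00000000e+00]] [-0.1066001  -0.70850462 -0.14283619]
```

View pics/top0.png

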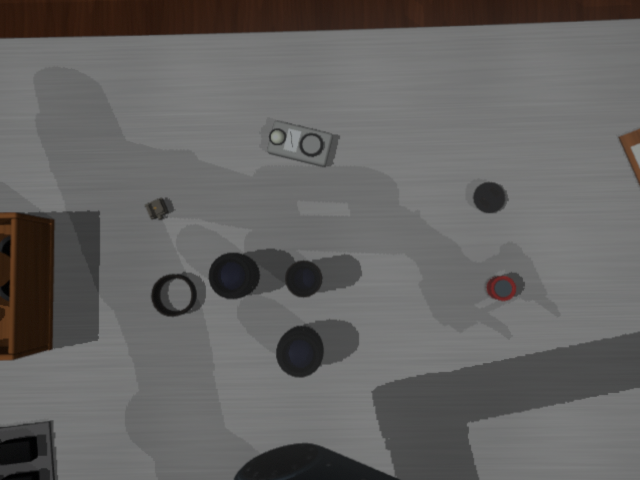

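View pics/scene0.png

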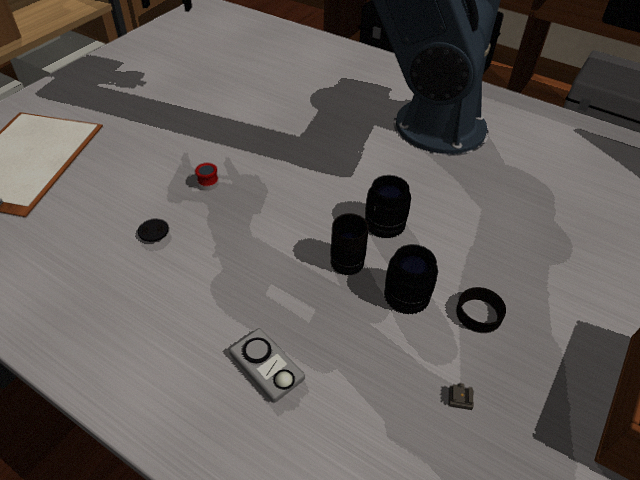

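```bash
python3 - <<'E'
from h import *
from scipy import ndimage
d=np.load("top0.npy"); W,u,v=cloud("top",d)
print("table",np.median(W[:,2]))
H=np.zeros(d.shape); H[v,u]=W[:,2]; X=np.zeros(d.shape+(3,)); X[v,u]=W
m=(H>.008)&(X[...,0]>.3)&(X[...,0]<.9)&(abs(X[...,1])<.5)
L,n=ndimage.label(m)
for i in range(1,n+1):
    k=L==i
    if k.sum()<60: continue
    P=X[k]; zt=np.percentile(P[:,2],98); T=P[P[:,2]>zt-.008]
    c,r=cv2.minEnclosingCircle(T[:,:2].astype(np.float32))
    rows,cols=np.nonzero(k)
    print(k.sum(),"px",cols.min(),cols.max(),rows.min(),rows.max(),"ztop",round(zt,4),"circ",np.round(c,4),round(r,4),"box",T.min(0)[:2].round(3),T.max(0)[:2].round(3))
E
```

```text
table 7.179095905361948e-05
2058 px 267 332 120 165 ztop 0.0291 circ [0.7294 0.0376] 0.0581 box [ 0.691 -0.02 ] [0.769 0.093]
767 px 474 505 182 212 ztop 0.0169 circ [ 0.622  -0.3039] 0.029 box [ 0.594 -0.333] [ 0.649 -0.276]
305 px 145 167 198 218 ztop 0.021 circ [0.6168 0.3054] 0.0182 box [0.601 0.289] [0.633 0.322]
3953 px 13 51 212 356 ztop 0.1091 circ [0.4872 0.4988] 0.1129 box [0.374 0.495] [0.6 0.5]
1902 px 209 259 252 299 ztop 0.0955 circ [0.4889 0.1547] 0.0344 box [0.455 0.122] [0.523 0.188]
1089 px 285 321 260 296 ztop 0.0955 circ [0.4821 0.0329] 0.0308 box [0.452 0.003] [0.512 0.063]
492 px 151 195 274 316 ztop 0.0263 circ [0.455  0.2718] 0.0387 box [0.418 0.234] [0.493 0.31 ]
620 px 485 516 276 301 ztop 0.0422 circ [ 0.4571 -0.312 ] 0.0225 box [ 0.435 -0.334] [ 0.478 -0.29 ]
1907 px 276 323 326 377 ztop 0.0954 circ [0.3566 0.0427] 0.0337 box [0.323 0.009] [0.39  0.076]
```

The top view shows three lenses: the smallest at px (303,279), a larger one at (234,275) and another at (300,351). The cap is at (489,197), the loupe at (502,288), the wide hood at (174,294), the adapter at (158,208) and the meter at (300,141). The scene view agrees, with the small hooded lens at (349,244). The target lens is at about (0.482, 0.033), with its top at 94 mm. I'm moving over it now.

```bash
python3 -m handwheel '[[0.12,0.305,0,0,0,0],[0.12,0.305,0,0,0,0],[0.12,0.305,0,0,0,0],[0.12,0.305,0,0,0,0],[0.12,0.305,0,0,0,0],[0.12,0.305,0,0,0,0],[0.12,0.305,0,0,0,0],[0.12,0.305,0,0,0,0]]' 1
python3 -m handwheel '[[0.119,0.304,0,0,0,0],[0.119,0.304,0,0,0,0],[0.119,0.304,0,0,0,0],[0.119,0.304,0,0,0,0],[0.119,0.304,0,0,0,0],[0.119,0.304,0,0,0,0],[0.119,0.304,0,0,0,0],[0.119,0.304,0,0,0,0]]'
python3 - <<'E'
from h import *
p,d=cams.capture("wrist"); cv2.imwrite("pics/w1.png",p)
print(bot.read_state()["position"],cams.calibration("wrist")["tool_from_camera"])
W,u,v=cloud("wrist",d)
T=W[(abs(W[:,2]-.094)<.006)&(np.hypot(W[:,0]-.482,W[:,1]-.033)<.045)]
print(len(T), cv2.minEnclosingCircle(T[:,:2].astype(np.float32)), T.mean(0))
E
```

```text
time_s: 1.47
position: [0.363, -0.2684, 0.2478]
tcp_rot: [[0.922, 0.388, 0.0], [0.388, -0.922, 0.0], [0.0, -0.0, -1.0]]
force: [-0.1, 0.1, -0.9]
opening: 1.001
grasp_force: 0.0
time_s: 2.13
position: [0.4824, 0.0358, 0.2479]
tcp_rot: [[0.921, 0.389, 0.001], [0.389, -0.921, 0.0], [0.001, 0.0, -1.0]]
force: [0.8, -0.3, -0.1]
opening: 1.0
grasp_force: 0.0
[0.48440262 0.04035412 0.24816244] [[ 7.58669051e-04 -9.52874286e-01 -3.03364500e-01  8.42220516e-02]
 [ 9.99999710e-01  7.03027501e-04  2.92624888e-04  1.05424060e-04]
 [-6.55611446e-05 -3.03364634e-01  9.52874543e-01 -1.38045137e-01]
 [ 0.00000000e+00  0.00000000e+00  0.00000000e+00  1.00000000e+00]]
925 ((0.48318883776664734, 0.03899345546960831), 0.030845750123262405) [0.48259801 0.03870637 0.09397908]
```

View pics/w1.png

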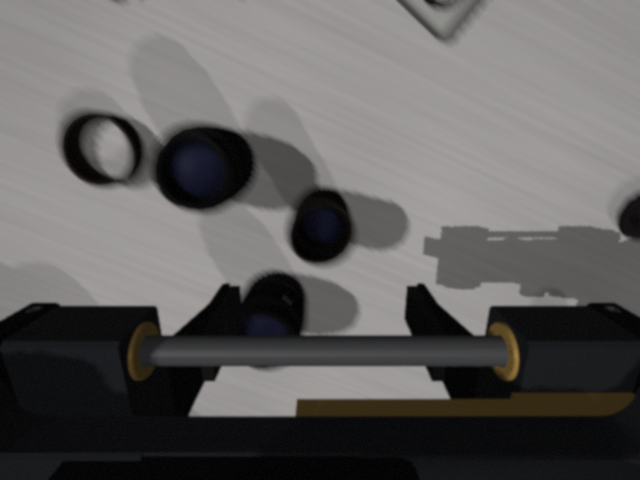

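The wrist picture is blurred because the arm was still settling. It shows the target hood at px (322,225), the big lens at (204,168) and the other lens at (275,310). I'll settle the arm and measure again.

```bash
cat >> h.py <<'E'
def rings(cam,z,x,y,tol=.005,rad=.045):
    s=bot.read_state(); p,d=cams.capture(cam); W,u,v=cloud(cam,d)
    k=(abs(W[:,2]-z)<tol)&(np.hypot(W[:,0]-x,W[:,1]-y)<rad); T=W[k]
    c,r=cv2.minEnclosingCircle(T[:,:2].astype(np.float32))
    print(cam,"tcp",np.round(s["position"],4),"n",k.sum(),"circ",np.round(c,4),round(r,4),"zmed",np.median(T[:,2]).round(4)); return p,d
E
python3 -m handwheel '[[0,0,0,0,0,0],[0,0,0,0,0,0],[0,0,0,0,0,0],[0,0,0,0,0,0],[0,0,0,0,0,0],[0,0,0,0,0,0],[0,0,0,0,0,0],[0,0,0,0,0,0]]'
python3 - <<'E'
from h import *
p,d=rings("wrist",.094,.482,.033); rings("top",.094,.482,.033)
cv2.imwrite("pics/w2.png",p)
print(models.spot_in("lens","wrist")[:4],models.tip_of("lens_front","wrist")[:4])
E
```

```text
time_s: 2.85
position: [0.4817, 0.0325, 0.2476]
tcp_rot: [[0.922, 0.387, -0.0], [0.387, -0.922, -0.0], [-0.0, 0.0, -1.0]]
force: [-0.5, -0.9, -0.1]
opening: 1.0
grasp_force: 0.0
wrist tcp [0.4817 0.0325 0.2476] n 888 circ [0.4808 0.0339] 0.0309 zmed 0.0944
top tcp [0.4817 0.0327 0.2476] n 0 circ [0. 0.] 0.0 zmed nan
[{'position': [274.0, 303.8], 'conf': 0.9}, {'position': [322.4, 226.2], 'conf': 0.79}, {'position': [202.5, 168.1], 'conf': 0.79}] [{'position': [190.6, 170.0], 'conf': 0.96}, {'position': [321.9, 234.2], 'conf': 0.6}, {'position': [263.2, 341.7], 'conf': 0.56}]
  return _methods._mean(a, axis=axis, dtype=dtype,
  ret = ret.dtype.type(ret / rcount)
```

```bash
python3 -m handwheel '[[-0.001,0.001,-0.03,0,0,0],[-0.001,0.001,-0.06,0,0,0],[-0.001,0.001,-0.09,0,0,0],[-0.001,0.001,-0.115,0,0,0],[-0.001,0.001,-0.135,0,0,0],[-0.001,0.001,-0.15,0,0,0],[-0.001,0.001,-0.16,0,0,0],[-0.001,0.001,-0.16,0,0,0]]'
python3 -m handwheel '[[0,0,0,0,0,0],[0,0,0,0,0,0],[0,0,0,0,0,0],[0,0,0,0,0,0],[0,0,0,0,0,0],[0,0,0,0,0,0],[0,0,0,0,0,0],[0,0,0,0,0,0]]'
python3 -m handwheel '[[0,0,0,0,0,0],[0,0,0,0,0,0],[0,0,0,0,0,0],[0,0,0,0,0,0],[0,0,0,0,0,0],[0,0,0,0,0,0],[0,0,0,0,0,0],[0,0,0,0,0,0]]' -1
python3 -m handwheel '[[0,0,0,0,0,0],[0,0,0,0,0,0],[0,0,0,0,0,0],[0,0,0,0,0,0],[0,0,0,0,0,0],[0,0,0,0,0,0],[0,0,0,0,0,0],[0,0,0,0,0,0]]'
```

```text
time_s: 3.72
position: [0.4798, 0.0342, 0.0858]
tcp_rot: [[0.921, 0.388, -0.004], [0.388, -0.922, 0.001], [-0.003, -0.002, -1.0]]
force: [0.4, 0.7, 0.3]
opening: 0.997
grasp_force: 0.0
time_s: 4.38
position: [0.4808, 0.0341, 0.0877]
tcp_rot: [[0.922, 0.388, 0.0], [0.388, -0.922, -0.0], [0.0, 0.0, -1.0]]
force: [0.4, -1.0, -0.2]
opening: 0.998
grasp_force: 0.0
time_s: 5.05
position: [0.4807, 0.0341, 0.0875]
tcp_rot: [[0.922, 0.388, -0.0], [0.388, -0.922, 0.0], [-0.0, -0.0, -1.0]]
force: [0.3, -0.1, -0.6]
opening: 0.699
grasp_force: 30.0
time_s: 5.72
position: [0.4807, 0.0341, 0.0875]
tcp_rot: [[0.922, 0.388, 0.0], [0.388, -0.922, 0.0], [0.0, -0.0, -1.0]]
force: [-0.9, -0.3, -0.8]
opening: 0.701
grasp_force: 30.0
```

```bash
python3 -m handwheel '[[0,0,0.003,0,0,0],[0,0,0.008,0,0,0],[0,0,0.014,0,0,0],[0,0,0.02,0,0,0],[0,0,0.03,0,0,0],[0,0,0.045,0,0,0],[0,0,0.065,0,0,0],[0,0,0.08,0,0,0]]'
python3 -m handwheel '[[0,-0.01,0,0,0,0],[0.002,-0.03,0,0,0,0],[0.006,-0.06,0,0,0,0],[0.01,-0.09,0,0,0,0],[0.015,-0.12,0,0,0,0],[0.018,-0.14,0,0,0,0],[0.02,-0.15,0,0,0,0],[0.02,-0.15,0,0,0,0]]'
python3 -m handwheel '[[0,0,0,0,0,0],[0,0,-0.01,0,0,0],[0,0,-0.03,0,0,0],[0,0,-0.055,0,0,0],[0,0,-0.08,0,0,0],[0,0,-0.1,0,0,0],[0,0,-0.115,0,0,0],[0,0,-0.125,0,0,0]]'
python3 - <<'E'
from h import *
p,d=cams.capture("scene"); cv2.imwrite("pics/s1.png",p); rings("top",.072,.482,.033,rad=.035)
E
```

```text
time_s: 6.38
position: [0.4809, 0.0341, 0.1693]
tcp_rot: [[0.922, 0.388, 0.001], [0.388, -0.922, -0.0], [0.001, 0.001, -1.0]]
force: [0.6, 0.1, 0.3]
opening: 0.699
grasp_force: 30.0
time_s: 7.05
position: [0.5012, -0.1185, 0.1672]
tcp_rot: [[0.923, 0.385, 0.001], [0.385, -0.923, -0.001], [0.0, 0.001, -1.0]]
force: [0.1, 0.5, -1.2]
opening: 0.701
grasp_force: 30.0
time_s: 7.72
position: [0.4991, -0.1137, 0.0404]
tcp_rot: [[0.921, 0.39, -0.004], [0.39, -0.921, 0.002], [-0.003, -0.003, -1.0]]
force: [-0.2, 0.2, 0.4]
opening: 0.703
grasp_force: 30.0
top tcp [ 0.4987 -0.1138  0.0395] n 28 circ [0.5019 0.0232] 0.0114 zmed 0.0718
```

View pics/s1.png

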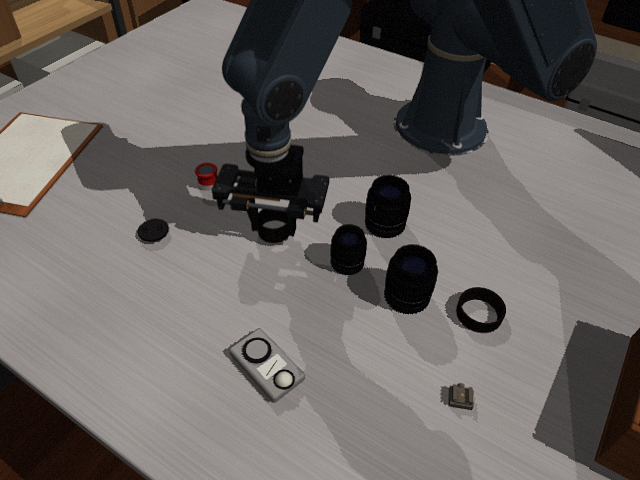

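The scene shows the hood held in the gripper at about px (277,228), and the lens standing bare and upright at (348,250). I'll lower the hood to the counter.

```bash
python3 -m handwheel '[[0,0,0,0,0,0],[0,0,-0.003,0,0,0],[0,0,-0.006,0,0,0],[0,0,-0.008,0,0,0],[0,0,-0.01,0,0,0],[0,0,-0.011,0,0,0],[0,0,-0.012,0,0,0],[0,0,-0.012,0,0,0]]'
python3 -m handwheel '[[0,0,0,0,0,0],[0,0,0,0,0,0],[0,0,0,0,0,0],[0,0,0,0,0,0],[0,0,0,0,0,0],[0,0,0,0,0,0],[0,0,0,0,0,0],[0,0,0,0,0,0]]'
```

```text
time_s: 8.48
position: [0.5007, -0.116, 0.0305]
tcp_rot: [[0.922, 0.388, -0.0], [0.388, -0.922, 0.0], [-0.0, -0.0, -1.0]]
force: [-0.1, -0.1, -0.1]
opening: 0.703
grasp_force: 30.0
time_s: 9.15
position: [0.5007, -0.1159, 0.0305]
tcp_rot: [[0.922, 0.388, -0.0], [0.388, -0.922, 0.0], [0.0, -0.0, -1.0]]
force: [0.2, 0.2, -0.9]
opening: 0.699
grasp_force: 30.0
```

```bash
python3 -m handwheel '[[0,0,-0.001,0,0,0],[0,0,-0.001,0,0,0],[0,0,-0.001,0,0,0],[0,0,-0.001,0,0,0],[0,0,-0.001,0,0,0],[0,0,-0.001,0,0,0],[0,0,-0.001,0,0,0],[0,0,-0.001,0,0,0]]' 1
python3 -m handwheel '[[0,0,0,0,0,0],[0,0,0.005,0,0,0],[0,0,0.015,0,0,0],[0,0,0.035,0,0,0],[0,0,0.065,0,0,0],[0,0,0.095,0,0,0],[0,0,0.13,0,0,0],[0,0,0.16,0,0,0]]'
python3 -m handwheel '[[0.03,-0.047,0,0,0,0],[0.12,-0.188,0,0,0,0],[0.12,-0.188,0,0,0,0],[0.12,-0.188,0,0,0,0],[0.12,-0.188,0,0,0,0],[0.12,-0.188,0,0,0,0],[0.12,-0.188,0,0,0,0],[0.12,-0.188,0,0,0,0]]'
python3 -m handwheel '[[0,0,0,0,0,0],[0,0,0,0,0,0],[0,0,0,0,0,0],[0,0,0,0,0,0],[0,0,0,0,0,0],[0,0,0,0,0,0],[0,0,0,0,0,0],[0,0,0,0,0,0]]'
python3 - <<'E'
from h import *
p,d=rings("wrist",.0135,.622,-.304,tol=.004); cv2.imwrite("pics/w3.png",p); np.save("w3.npy",d)
print(models.tip_of("cap_seat","wrist")[:2],models.spot_in("cap","wrist")[:2])
p,d=rings("top",.036,.5,-.117); rings("top",.072,.48,.034,rad=.035); cv2.imwrite("pics/t1.png",p); rings("top",.0135,.622,-.304)
E
```

```text
time_s: 9.82
position: [0.5007, -0.1159, 0.0296]
tcp_rot: [[0.922, 0.388, 0.0], [0.388, -0.922, 0.0], [0.0, 0.0, -1.0]]
force: [-1.0, 0.1, 0.9]
opening: 0.995
grasp_force: 0.0
time_s: 10.48
position: [0.5006, -0.1158, 0.1924]
tcp_rot: [[0.922, 0.388, 0.001], [0.388, -0.922, -0.001], [0.001, 0.001, -1.0]]
force: [0.6, -0.1, -1.6]
opening: 1.0
grasp_force: 0.0
time_s: 11.15
position: [0.6202, -0.3041, 0.1897]
tcp_rot: [[0.922, 0.387, -0.001], [0.387, -0.922, 0.001], [-0.0, -0.001, -1.0]]
force: [-0.3, 0.6, 0.3]
opening: 1.002
grasp_force: 0.0
time_s: 11.82
position: [0.6207, -0.3038, 0.1896]
tcp_rot: [[0.921, 0.388, -0.0], [0.388, -0.921, -0.0], [-0.0, 0.0, -1.0]]
force: [-0.0, -1.1, 0.5]
opening: 1.0
grasp_force: 0.0
wrist tcp [ 0.6207 -0.3038  0.1896] n 2659 circ [ 0.6208 -0.3028] 0.0287 zmed 0.0145
[{'position': [323.8, 226.5], 'conf': 0.85}] []
top tcp [ 0.6207 -0.304   0.1895] n 124 circ [ 0.5022 -0.1165] 0.0306 zmed 0.0355
top tcp [ 0.6207 -0.304   0.1895] n 228 circ [0.4822 0.0329] 0.0258 zmed 0.0721
top tcp [ 0.6207 -0.3039  0.1895] n 333 circ [ 0.6196 -0.2986] 0.0277 zmed 0.0135
```

View pics/w3.png

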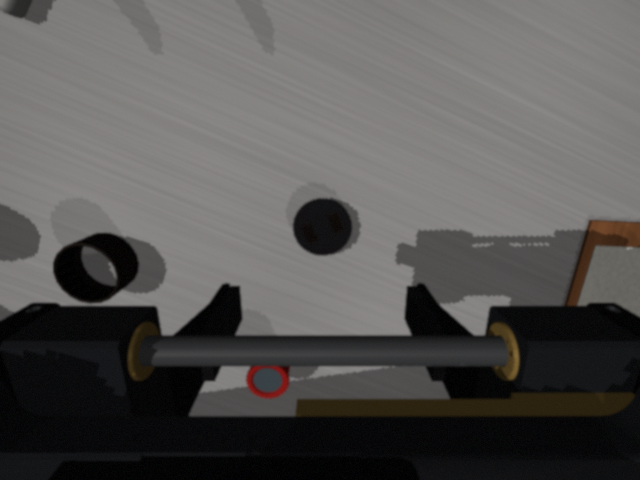

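The wrist view shows the cap at px (323,226), the placed hood standing at (96,267) and the loupe at (268,379). I'll refine the cap's centre.

```bash
cat >> h.py <<'E'
def centre(ztop,x,y,rad,img=None):
    """wrist view: circle fit to the outer outline of the level top face, tool-frame offset from the TCP"""
    s=bot.read_state(); p,d=cams.capture("wrist"); W,u,v=cloud("wrist",d)
    m=np.zeros(d.shape,np.uint8); k=(abs(W[:,2]-ztop)<.004)&(np.hypot(W[:,0]-x,W[:,1]-y)<rad+.008); m[v[k],u[k]]=255
    cs,_=cv2.findContours(m,cv2.RETR_EXTERNAL,cv2.CHAIN_APPROX_NONE); c=cv2.convexHull(max(cs,key=len))
    full=np.zeros_like(m); cv2.fillPoly(full,[c],255); vv,uu=np.nonzero(full)
    P=np.array([at_z("wrist",q,ztop)[:2] for q in c[:,0]])
    A=np.c_[2*P,np.ones(len(P))]; q=np.linalg.lstsq(A,(P**2).sum(1),rcond=None)[0]; r=np.sqrt(q[2]+q[0]**2+q[1]**2)
    ctr=at_z("wrist",[uu.mean(),vv.mean()],ztop)[:2]
    Q=np.array(s["tcp_rot"]).reshape(3,3); t=np.array(s["position"])
    for n,w in (("fit",q[:2]),("centroid",ctr)):
        print(n,w.round(4),"r",r.round(4),"rel world",(w-t[:2]).round(4),"rel tool",(Q[:2,:2].T@(w-t[:2])).round(4))
    print("tcp",t.round(4),"mean px",uu.mean().round(1),vv.mean().round(1)); return p
E
python3 -c "
from h import *
centre(.0135,.621,-.303,.028); centre(.0135,.621,-.303,.028)"
```

```text
fit [ 0.6209 -0.3025] r 0.0284 rel world [0.0002 0.0015] rel tool [ 0.0008 -0.0013]
centroid [ 0.6216 -0.3022] r 0.0284 rel world [0.0009 0.0017] rel tool [ 0.0015 -0.0013]
tcp [ 0.6207 -0.304   0.1895] mean px 321.4 226.8
fit [ 0.6209 -0.3025] r 0.0284 rel world [0.0002 0.0015] rel tool [ 0.0008 -0.0013]
centroid [ 0.6216 -0.3022] r 0.0284 rel world [0.0009 0.0018] rel tool [ 0.0015 -0.0013]
tcp [ 0.6207 -0.304   0.1895] mean px 321.4 226.8
```

```bash
python3 -m handwheel '[[0.0005,0.0015,-0.03,0,0,0],[0.0005,0.0015,-0.065,0,0,0],[0.0005,0.0015,-0.1,0,0,0],[0.0005,0.0015,-0.125,0,0,0],[0.0005,0.0015,-0.14,0,0,0],[0.0005,0.0015,-0.15,0,0,0],[0.0005,0.0015,-0.156,0,0,0],[0.0005,0.0015,-0.16,0,0,0]]'
python3 -m handwheel '[[0,0,-0.002,0,0,0],[0,0,-0.002,0,0,0],[0,0,-0.002,0,0,0],[0,0,-0.002,0,0,0],[0,0,-0.002,0,0,0],[0,0,-0.002,0,0,0],[0,0,-0.002,0,0,0],[0,0,-0.002,0,0,0]]'
python3 -m handwheel '[[0,0,0,0,0,0],[0,0,0,0,0,0],[0,0,0,0,0,0],[0,0,0,0,0,0],[0,0,0,0,0,0],[0,0,0,0,0,0],[0,0,0,0,0,0],[0,0,0,0,0,0]]' -1
python3 -m handwheel '[[0,0,0,0,0,0],[0,0,0,0,0,0],[0,0,0,0,0,0],[0,0,0,0,0,0],[0,0,0,0,0,0],[0,0,0,0,0,0],[0,0,0,0,0,0],[0,0,0,0,0,0]]' 1
python3 -m handwheel '[[-0.0005,-0.0015,0.002,0,0,0],[-0.0005,-0.0015,0.012,0,0,0],[-0.0005,-0.0015,0.04,0,0,0],[-0.0005,-0.0015,0.08,0,0,0],[-0.0005,-0.0015,0.12,0,0,0],[-0.0005,-0.0015,0.15,0,0,0],[-0.0005,-0.0015,0.162,0,0,0],[-0.0005,-0.0015,0.162,0,0,0]]'
python3 -m handwheel '[[0,0,0,0,0,0],[0,0,0,0,0,0],[0,0,0,0,0,0],[0,0,0,0,0,0],[0,0,0,0,0,0],[0,0,0,0,0,0],[0,0,0,0,0,0],[0,0,0,0,0,0]]' | head -2
python3 -c "
from h import *
centre(.0135,.621,-.303,.028)"
```

```text
time_s: 12.88
position: [0.6219, -0.3029, 0.0298]
tcp_rot: [[0.922, 0.388, 0.001], [0.388, -0.922, -0.001], [0.001, 0.001, -1.0]]
force: [-1.5, 0.0, 0.0]
opening: 0.997
grasp_force: 0.0
time_s: 13.55
position: [0.6213, -0.3025, 0.0277]
tcp_rot: [[0.922, 0.388, 0.0], [0.388, -0.922, -0.0], [0.0, 0.0, -1.0]]
force: [1.0, -0.4, 1.0]
opening: 0.999
grasp_force: 0.0
time_s: 14.22
position: [0.6212, -0.3024, 0.0275]
tcp_rot: [[0.922, 0.388, -0.0], [0.388, -0.922, 0.0], [-0.0, -0.0, -1.0]]
force: [0.6, -0.4, -0.5]
opening: 0.628
grasp_force: 30.0
time_s: 14.88
position: [0.6212, -0.3024, 0.0275]
tcp_rot: [[0.922, 0.388, -0.0], [0.388, -0.922, 0.0], [-0.0, -0.0, -1.0]]
force: [0.3, 0.5, 0.9]
opening: 0.991
grasp_force: 0.0
time_s: 15.55
position: [0.6228, -0.3053, 0.1948]
tcp_rot: [[0.921, 0.388, 0.008], [0.388, -0.921, -0.005], [0.005, 0.008, -1.0]]
force: [-0.3, 0.3, -0.2]
opening: 1.002
grasp_force: 0.0
time_s: 16.22
position: [0.6207, -0.3039, 0.1892]
fit [ 0.6209 -0.3024] r 0.0284 rel world [0.0002 0.0015] rel tool [ 0.0007 -0.0013]
centroid [ 0.6215 -0.3021] r 0.0284 rel world [0.0008 0.0018] rel tool [ 0.0014 -0.0013]
tcp [ 0.6207 -0.3039  0.1892] mean px 321.3 227.0
```

```bash
python3 -m handwheel '[[0.0005,0.0015,-0.03,0,0,0],[0.0005,0.0015,-0.065,0,0,0],[0.0005,0.0015,-0.1,0,0,0],[0.0005,0.0015,-0.125,0,0,0],[0.0005,0.0015,-0.14,0,0,0],[0.0005,0.0015,-0.15,0,0,0],[0.0005,0.0015,-0.156,0,0,0],[0.0005,0.0015,-0.162,0,0,0]]' | head -2
python3 -m handwheel '[[0,0,0,0,0,0],[0,0,0,0,0,0],[0,0,0,0,0,0],[0,0,0,0,0,0],[0,0,0,0,0,0],[0,0,0,0,0,0],[0,0,0,0,0,0],[0,0,0,0,0,0]]' | head -2
python3 -m handwheel '[[0,0,0,0,0,0],[0,0,0,0,0,0],[0,0,0,0,0,0],[0,0,0,0,0,0],[0,0,0,0,0,0],[0,0,0,0,0,0],[0,0,0,0,0,0],[0,0,0,0,0,0]]' -1
python3 -m handwheel '[[0,0,0.005,0,0,0],[0,0,0.015,0,0,0],[0,0,0.04,0,0,0],[0,0,0.08,0,0,0],[0,0,0.12,0,0,0],[0,0,0.16,0,0,0],[0,0,0.2,0,0,0],[0,0,0.22,0,0,0]]'
python3 -m handwheel '[[-0.005,0.012,0,0,0,0],[-0.015,0.036,0,0,0,0],[-0.03,0.072,0,0,0,0],[-0.045,0.108,0,0,0,0],[-0.06,0.144,0,0,0,0],[-0.075,0.18,0,0,0,0],[-0.09,0.215,0,0,0,0],[-0.105,0.25,0,0,0,0]]' | head -2
python3 -m handwheel '[[-0.01,0.025,0,0,0,0],[-0.02,0.048,0,0,0,0],[-0.028,0.067,0,0,0,0],[-0.033,0.08,0,0,0,0],[-0.035,0.085,0,0,0,0],[-0.035,0.085,0,0,0,0],[-0.035,0.085,0,0,0,0],[-0.035,0.085,0,0,0,0]]'
python3 -m handwheel '[[0,0,0,0,0,0],[0,0,0,0,0,0],[0,0,0,0,0,0],[0,0,0,0,0,0],[0,0,0,0,0,0],[0,0,0,0,0,0],[0,0,0,0,0,0],[0,0,0,0,0,0]]'
python3 -c "
from h import *
p=centre(.072,.481,.034,.026); centre(.072,.481,.034,.026); cv2.imwrite('pics/w4.png',p)"
```

```text
time_s: 16.93
position: [0.6222, -0.3031, 0.0282]
time_s: 17.6
position: [0.6213, -0.3025, 0.0277]
time_s: 18.27
position: [0.6212, -0.3025, 0.0275]
tcp_rot: [[0.922, 0.388, -0.0], [0.388, -0.922, 0.0], [-0.0, -0.0, -1.0]]
force: [0.3, 0.2, 0.3]
opening: 0.626
grasp_force: 30.0
time_s: 18.93
position: [0.6232, -0.3036, 0.2551]
tcp_rot: [[0.921, 0.388, 0.009], [0.388, -0.921, -0.006], [0.006, 0.009, -1.0]]
force: [1.7, -0.7, 0.6]
opening: 0.625
grasp_force: 30.0
time_s: 19.6
position: [0.5152, -0.0509, 0.2487]
time_s: 20.27
position: [0.482, 0.0317, 0.2479]
tcp_rot: [[0.922, 0.388, 0.001], [0.388, -0.922, -0.001], [0.001, 0.001, -1.0]]
force: [0.9, -0.4, 0.3]
opening: 0.627
grasp_force: 30.0
time_s: 20.93
position: [0.4812, 0.0326, 0.2475]
tcp_rot: [[0.922, 0.388, -0.0], [0.388, -0.922, 0.0], [-0.0, -0.0, -1.0]]
force: [0.4, 0.4, -0.2]
opening: 0.622
grasp_force: 30.0
fit [0.4808 0.0339] r 0.0259 rel world [-0.0004  0.0013] rel tool [ 0.0001 -0.0014]
centroid [0.4813 0.0341] r 0.0259 rel world [0.0001 0.0015] rel tool [ 0.0007 -0.0013]
tcp [0.4812 0.0326 0.2475] mean px 321.4 227.8
fit [0.4809 0.0339] r 0.0259 rel world [-0.0004  0.0013] rel tool [ 0.0002 -0.0013]
centroid [0.4814 0.0341] r 0.0259 rel world [0.0002 0.0015] rel tool [ 0.0008 -0.0013]
tcp [0.4812 0.0326 0.2476] mean px 321.4 227.7
```

View pics/w4.png

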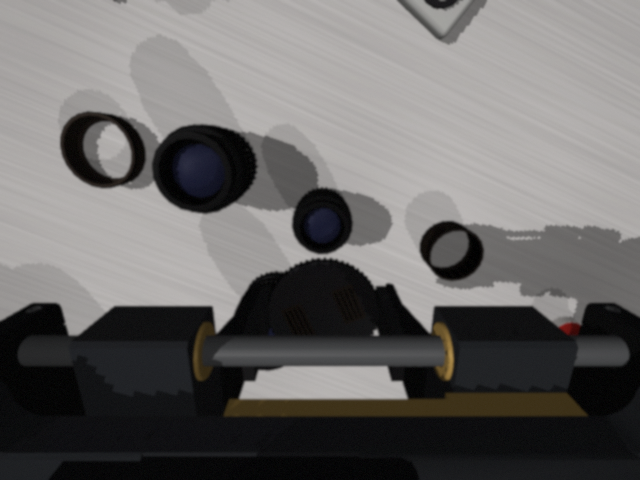

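The wrist view shows the bare lens with its blue glass at px (322,222), the cap held level at (325,300) and the hood standing at (452,250). The alignment needs only +1.3 mm in y. I'll descend to just above the mouth.

```bash
python3 -m handwheel '[[0,0.0013,-0.02,0,0,0],[0,0.0013,-0.05,0,0,0],[0,0.0013,-0.08,0,0,0],[0,0.0013,-0.105,0,0,0],[0,0.0013,-0.122,0,0,0],[0,0.0013,-0.133,0,0,0],[0,0.0013,-0.139,0,0,0],[0,0.0013,-0.142,0,0,0]]' | head -2
python3 -m handwheel '[[0,0,0,0,0,0],[0,0,-0.001,0,0,0],[0,0,-0.002,0,0,0],[0,0,-0.003,0,0,0],[0,0,-0.0035,0,0,0],[0,0,-0.004,0,0,0],[0,0,-0.0045,0,0,0],[0,0,-0.005,0,0,0]]'
python3 -m handwheel '[[0,0,0,0,0,0],[0,0,-0.0005,0,0,0],[0,0,-0.001,0,0,0],[0,0,-0.0015,0,0,0],[0,0,-0.002,0,0,0],[0,0,-0.0025,0,0,0],[0,0,-0.003,0,0,0],[0,0,-0.003,0,0,0]]'
```

```text
time_s: 21.7
position: [0.481, 0.0339, 0.1047]
time_s: 22.37
position: [0.4813, 0.0339, 0.1006]
tcp_rot: [[0.922, 0.388, 0.0], [0.388, -0.922, -0.0], [0.0, 0.0, -1.0]]
force: [0.1, 0.1, 0.3]
opening: 0.622
grasp_force: 30.0
time_s: 23.03
position: [0.4811, 0.0339, 0.0974]
tcp_rot: [[0.922, 0.388, -0.0], [0.388, -0.922, 0.0], [-0.0, -0.0, -1.0]]
force: [-0.1, 0.5, -0.1]
opening: 0.627
grasp_force: 30.0
```

The plug has entered the mouth with no contact force. I'll press on in small steps.

```bash
python3 -m handwheel '[[0,0,-0.0005,0,0,0],[0,0,-0.001,0,0,0],[0,0,-0.0012,0,0,0],[0,0,-0.0015,0,0,0],[0,0,-0.0017,0,0,0],[0,0,-0.002,0,0,0],[0,0,-0.002,0,0,0],[0,0,-0.002,0,0,0]]'
python3 -m handwheel '[[0,0,-0.0005,0,0,0],[0,0,-0.001,0,0,0],[0,0,-0.0012,0,0,0],[0,0,-0.0015,0,0,0],[0,0,-0.0017,0,0,0],[0,0,-0.002,0,0,0],[0,0,-0.002,0,0,0],[0,0,-0.002,0,0,0]]'
```

```text
time_s: 23.7
position: [0.4814, 0.0338, 0.0958]
tcp_rot: [[0.922, 0.388, 0.001], [0.388, -0.922, -0.0], [0.001, 0.0, -1.0]]
force: [-0.1, -0.3, 4.6]
opening: 0.621
grasp_force: 30.0
time_s: 24.37
position: [0.4806, 0.034, 0.0929]
tcp_rot: [[0.922, 0.388, -0.002], [0.388, -0.922, 0.0], [-0.001, -0.001, -1.0]]
force: [0.4, 0.7, -4.5]
opening: 0.626
grasp_force: 30.0
```

The catches took about 4.6 N, and the force then flipped to −4.5 N, so the cap clicked and is drawing in. Next I'll seat the flange and build the push.

```bash
python3 -m handwheel '[[0,0,-0.0005,0,0,0],[0,0,-0.001,0,0,0],[0,0,-0.0014,0,0,0],[0,0,-0.0017,0,0,0],[0,0,-0.002,0,0,0],[0,0,-0.002,0,0,0],[0,0,-0.002,0,0,0],[0,0,-0.002,0,0,0]]'
python3 -m handwheel '[[0,0,-0.0003,0,0,0],[0,0,-0.0005,0,0,0],[0,0,-0.0005,0,0,0],[0,0,-0.0005,0,0,0],[0,0,-0.0005,0,0,0],[0,0,-0.0005,0,0,0],[0,0,-0.0005,0,0,0],[0,0,-0.0005,0,0,0]]'
```

```text
time_s: 25.03
position: [0.4811, 0.0339, 0.0916]
tcp_rot: [[0.922, 0.388, -0.0], [0.388, -0.922, 0.0], [-0.0, -0.0, -1.0]]
force: [-0.8, 1.1, -2.6]
opening: 0.626
grasp_force: 30.0
time_s: 25.7
position: [0.4814, 0.0339, 0.0911]
tcp_rot: [[0.922, 0.388, 0.0], [0.388, -0.922, -0.0], [0.0, 0.0, -1.0]]
force: [-0.7, 0.7, -1.2]
opening: 0.627
grasp_force: 30.0
```

```bash
python3 -m handwheel '[[0,0,-0.0002,0,0,0],[0,0,-0.0004,0,0,0],[0,0,-0.0006,0,0,0],[0,0,-0.0006,0,0,0],[0,0,-0.0006,0,0,0],[0,0,-0.0006,0,0,0],[0,0,-0.0006,0,0,0],[0,0,-0.0006,0,0,0]]'
```

```text
time_s: 26.37
position: [0.4814, 0.0339, 0.0909]
tcp_rot: [[0.922, 0.388, 0.001], [0.388, -0.922, -0.0], [0.0, 0.0, -1.0]]
force: [-1.5, -0.4, 4.5]
opening: 0.629
grasp_force: 30.0
```

```bash
python3 -m handwheel '[[0,0,-0.0002,0,0,0],[0,0,-0.0004,0,0,0],[0,0,-0.0004,0,0,0],[0,0,-0.0004,0,0,0],[0,0,-0.0004,0,0,0],[0,0,-0.0004,0,0,0],[0,0,-0.0004,0,0,0],[0,0,-0.0004,0,0,0]]'
python3 -m handwheel '[[0,0,0,0,0,0],[0,0,0,0,0,0],[0,0,0,0,0,0],[0,0,0,0,0,0],[0,0,0,0,0,0],[0,0,0,0,0,0],[0,0,0,0,0,0],[0,0,0,0,0,0]]'
```

```text
time_s: 27.03
position: [0.4814, 0.0339, 0.0908]
tcp_rot: [[0.922, 0.388, 0.001], [0.388, -0.922, -0.0], [0.001, 0.0, -1.0]]
force: [-2.4, 1.2, 9.2]
opening: 0.629
grasp_force: 30.0
time_s: 27.7
position: [0.4813, 0.0339, 0.0908]
tcp_rot: [[0.922, 0.388, 0.001], [0.388, -0.922, -0.0], [0.001, 0.0, -1.0]]
force: [-2.3, 1.3, 8.5]
opening: 0.624
grasp_force: 30.0
```

```bash
python3 -m handwheel '[[0,0,-0.0001,0,0,0],[0,0,-0.0001,0,0,0],[0,0,-0.0001,0,0,0],[0,0,-0.0001,0,0,0],[0,0,-0.0001,0,0,0],[0,0,-0.0001,0,0,0],[0,0,-0.0001,0,0,0],[0,0,-0.0001,0,0,0]]'
python3 - <<'E'
from h import *
F=[]
for i in range(6):
    p,d=cams.capture("scene"); s=bot.read_state(); F.append(s["force"])
print(np.mean(F,0).round(2),np.std(F,0).round(2),s["time_s"],s["position"])
cv2.imwrite("pics/s2.png",cv2.resize(p[120:330,180:460],None,fx=2.5,fy=2.5))
E
```

```text
time_s: 28.37
position: [0.4814, 0.0338, 0.0908]
tcp_rot: [[0.922, 0.388, 0.001], [0.388, -0.922, -0.0], [0.001, 0.0, -1.0]]
force: [-3.6, 0.6, 9.8]
opening: 0.629
grasp_force: 30.0
[-2.39  0.47  9.86] [0.58 0.28 0.57] 28.6667 [0.48138934 0.03385089 0.09083199]
```

View pics/s2.png

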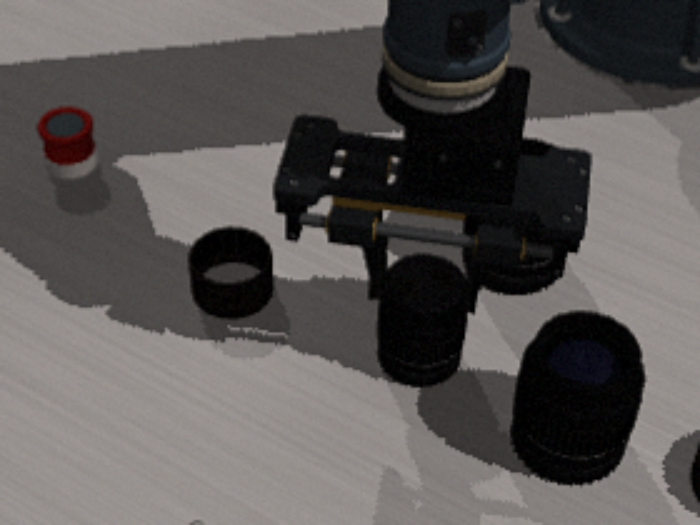

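The picture shows the lens upright at crop px (422,320) with the cap flat on top between the fingers, and the hood standing clear at (231,270). The push is a steady 9.9 N, and the TCP is within 0.2 mm of the computed home height. I'm handing in.

```bash
python3 -c "
from rig import bot
print(bot.hand_in())"
```

```text
the job is handed in; nothing more can be done
None
```

I handed the job in at about 29 s of the 72 s allowed: the hood stands upright on the counter clear of the lens, and the cap is clicked home with the gripper still pressing it at about 10 N; no verdict came back.

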